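Third hand: hold a carved bracket against the sprung fence

TASK

Push the wooden bench dog in the jig all the way down, then bring the carved bracket onto the jig's baseboard, lying flat, with its straight back flush against the cork-faced sprung fence and centred along it. Press it there with a steady push of about 10 N, which drives the fence facing back about 10 mm, keep that up for a couple of seconds, and finish while still holding and pressing, because I will then screw it on from behind: do not let go or back off. Leave the sharpening stone, mallet and gouge where they lie.

Things in the scene. Friction and masses are not known exactly. Their poses are not given: they have to be found in the camera images.
- corbel: Carved bracket of pale wood, loose, 0.2 to 0.4 kg, lying on the bench, T-shaped from above: back plate (x +30 to +52 mm, 110 long in y, 48 high), arm (36 wide in y, 60 long, 40 high, its underside 4 mm above the bracket's), round scroll at the other end (48 diameter, 48 high, centre x -48). Origin: middle of the arm, at the underside's level. x points to the back plate, z up. Grip across the arm.
- corbel_back (a point): Centre of the bracket's flat back, the face that goes to the fence: at x +52 mm, y 0, 24 mm above the underside in the bracket's frame.
- jig: Jig fixed to the bench: plywood baseboard 220 (x) by 200 (y), 18 thick; the bracket must lie on its top. Along its +x edge stands a fixed dark wooden fence (x +85 to +110 mm), 50 high over the baseboard, with the sprung facing in front of it. Origin: centre of the baseboard's underside, at bench level. x points towards the fence (the pressing direction), z up.
- facing_face (a point): Centre of the cork face of the sprung facing, a dark wooden board 160 long (y), 46 high, 16 thick, that the bracket's back is pressed on. Axes as the jig's. At rest it lies at jig x = +50 mm, y = 0, z = +43 mm; it moves with the facing.
- facing (a joint): How far the sprung facing is pushed back towards the fence, in m: 0 at rest, stop at 0.018. The spring needs 1 N for each mm (1000 N/m, no preload), so 0.010 means a push of 10 N.
- dog (a joint): How far the bench dog is pushed down, in m: 0.024 = fully down, flush with the baseboard. It starts between 0 and 0.010. Friction holds it where it is left; moving it takes about 7 N.
- dog_top (a point): Centre of the top of the bench dog, a round wooden peg 22 mm in diameter standing upright in the baseboard at jig x = +5 mm, y = 0, 14 to 24 mm above the baseboard at the start. When it is down, the bracket's arm passes over it.
- stone: Bystander: sharpening stone in a wooden holder, 160 by 56, 28 high. Origin: centre of the underside.
- mallet: Bystander: wooden joiner's mallet lying flat, head 65 by 110 by 55 high, handle to 192 mm along its -x. Origin: under the head's centre.
- gouge: Bystander: carving gouge 235 long lying flat, wooden handle 110 long on its -x side, steel blade to +x, 22 high. Origin: underside, where the handle meets the blade.
There are look-alikes about, which are no part of the job. What is shaped like the corbel but purple or red is not meant.

How it is judged:
By the outcome, as a careful person would: the job done as asked, in the order asked, and still so for the second after the job is handed in, while the arm keeps its last pose, push and grip.
It also fails if it takes over 59 s, if anything falls off the work surface, if the arm or the gripper's body presses on something with over 40 N, if the wrist force passes 120 N, or if a joint passes its speed limit or range.

ROBOT

A 6-joint arm with a two-finger parallel gripper is mounted at the origin on the work surface. World frame = base frame: x ahead of the robot, y to its left, z up, the work surface at z = 0. Lengths are in m, angles in degrees, forces in N, time in s.
With the tool pointing down it reaches from about 0.375 to 0.9 m from the base axis. Payload 3.1 kg.
Tool frame: the origin (TCP) lies at the very end of the fingers, on their centre line; the grasp point (between the pads) lies 19 mm behind it (grasp_offset is the distance from the TCP to the grasp point, in m); z points along the fingers, y is the direction in which the jaws open and shut (so a half turn about z gives the same grasp; the last joint's range is limited). The gripper opens to 87 mm and grips with 3 to 60 N. Pads are 19 mm wide; open, the fingers measure 117 mm over their backs; the gripper's body (75 mm by 190 mm) begins 51 mm behind the grasp point.
Start: joints at [-77.263, 30.224, 82.088, -0, 67.689, -10.227], TCP at [0.244, -0.575, 0.183] pointing down, gripper open.
Joint ranges: [-176.69, 176.69], [-43.24, 126.21], [12.49, 139.97], [-82, 262], [0, 151.66], [-163.58, 163.58]. Speed limits (degrees/s): [159.86, 159.86, 180, 180, 180, 180].

INTERFACE

Orientations are given as a 3x3 rotation matrix whose columns are the frame's x, y, z axes.
In Python, from rig import * gives the robot as it stands. The module is installed in compiled form; this text tells all that it offers.
- The arm moves only by the tool play_rows, never from a script. Its argument "plan" is a list that holds one entry, the list of rows, each a list of 7 numbers: the shift along the world's x, y, z each as a share of 5 cm, from -1 to 1, then the turn, a rotation vector about the world's x, y, z each as a share of pi rad, from -1 to 1, then the gripper's target within -1 to 1 (fully open at 1, half-way at 0, shut at -1). A call has 1 to 12 rows; each row shifts and turns the commanded pose from where the row before left it; what a row does not reach is not made up. A row lasts 1/10 s, in which the tool goes at most 50 mm and 8.59 degrees, less where a joint would pass 70% of its speed; a pose out of reach is approached as far as the arm can. A call with a number of a shift or a turn outside -1 to 1 is refused whole. A call with a gripper value outside its range is refused whole. The fingers move at their own pace and stop on an object; the grip force is fixed at half the most. Time passes only in rows, so rows that do not move let the fingers close. It gives the time, the measured TCP pose, the force and the opening at its end, in the units of the state.
- read_state(): the state, without advancing time (a new reading comes with each control period).
- capture(name): name is "side" or "top" or "wrist"; returns the picture (420x560x3 uint8, red, green, blue); there is no depth.
- camera_params(name): a dict with "intrinsics" (3x3 intrinsics, pixels), "k1" (the pictures are not rectified: a ray, as slopes to the right and down, at radius r is drawn at 1 + k1 r^2 times it, then the intrinsics apply), "R" (3x3) and "t" (3): a world point X has camera coordinates R X + t; the wrist camera has in their place "mount" (4x4, takes a point from camera to tool coordinates, whose origin is the TCP and whose axes are the flange's). Camera axes: x right, y down, z forward; pixel columns grow to the right and rows downward; lengths in m; the calibration is good to about 2 mm. A picture is of the moment at which its call begins: read the wrist's pose just before it. camera_params takes no time and is no camera call.
- hand_in(): hands the job in, once; it reports no verdict.
The state is a dict: "time_s": time; "joint_positions": joint angles; "qvel": joint speeds; "tau": joint torques, N m; "position": TCP position; "tcp_rot": TCP orientation; "force": force on the tool from outside, world axes, zero at the start; "moment": the same for the moment, N m; "opening": opening from 0.0 (shut) to 1.0 (fully open).
Only numpy, scipy, OpenCV 4.12 (cv2) and the standard library are available. Lean on these libraries where they do the work, as an engineer would, in place of code of your own. Each camera call takes 0.05 s, during which the arm holds its last target. There are 200 camera calls.

## Working session

There is one attempt and no reset: what is moved stays moved. The work goes in short steps, Python scripts to look and compute and a tool call to move; the robot and the scene stay as the last step left them, time stands still between calls to the robot, and variables do not carry over. Pictures are saved under pics/ and viewed, about 8 in all and at most 12, crops included, and the job is handed in when it is done.

Besides the shell and the picture viewer there is one more tool, called after ">>>" as name(argument=value, ...) on one line, values as JSON. play_rows: Moves the arm, as the interface text tells. Its arguments: {"type":"object","properties":{"plan":{"type":"array"}},"required":["plan"]}

```bash
mkdir -p pics; cat > h.py <<'E'
from rig import *
import numpy as np, cv2
def ray(name,uv,st=None):
    p=camera_params(name);K=np.array(p["intrinsics"]);k1=p["k1"]
    uv=np.atleast_2d(np.array(uv,float))
    d=(np.c_[uv,np.ones(len(uv))]@np.linalg.inv(K).T)[:,:2]
    s=d.copy()
    for _ in range(20): s=d/(1+k1*(s**2).sum(1,keepdims=True))
    v=np.c_[s,np.ones(len(s))]
    if name=="wrist":
        M=np.array(p["mount"]);T=np.eye(4);T[:3,:3]=st["tcp_rot"];T[:3,3]=st["position"];M=T@M
        return M[:3,3],v@M[:3,:3].T
    R=np.array(p["R"]);t=np.array(p["t"])
    return -R.T@t, v@R
def onz(name,uv,z,st=None):
    o,d=ray(name,uv,st); return o+d*((z-o[2])/d[:,2:3])
def proj(name,X,st=None):
    p=camera_params(name);K=np.array(p["intrinsics"]);X=np.atleast_2d(X)
    if name=="wrist":
        M=np.array(p["mount"]);T=np.eye(4);T[:3,:3]=st["tcp_rot"];T[:3,3]=st["position"];M=np.linalg.inv(T@M);R,t=M[:3,:3],M[:3,3]
    else: R=np.array(p["R"]);t=np.array(p["t"])
    c=X@R.T+t;s=c[:,:2]/c[:,2:];s=s*(1+p["k1"]*(s**2).sum(1,keepdims=True))
    return s@K[:2,:2].T+K[:2,2]
def snap(name,fn):
    st=read_state();im=capture(name);cv2.imwrite("pics/"+fn,im[:,:,::-1]);return st,im
E
python3 - <<'E'
from h import *
for n in("top","side"):
    snap(n,n+"0.png");p=camera_params(n);print(n,-np.array(p["R"]).T@np.array(p["t"]),np.array(p["R"]).round(2).tolist())
print(read_state()); print(camera_params("wrist"))
E
```

```text
top [0.29244407 0.04598725 1.58428821] [[0.04, -1.0, -0.0], [-0.98, -0.03, -0.21], [0.21, 0.01, -0.98]]
side [-0.03597316  0.71413624  0.89630886] [[-0.74, -0.67, -0.02], [-0.44, 0.51, -0.73], [0.5, -0.54, -0.68]]
{'time_s': 0.1, 'joint_positions': array([-7.72629027e+01,  3.02717116e+01,  8.21475244e+01, -1.19086094e-03,
        6.76893253e+01, -1.02284845e+01]), 'qvel': array([-0.02036102, -0.08104329, -0.27276344,  0.08255836, -0.0357457 ,
        0.01978351]), 'tau': array([-1.18765797e-04, -4.40984738e+01, -1.77151108e+01,  6.34337612e-02,
        5.34259994e-02, -5.26861106e-05]), 'position': array([ 0.24370987, -0.5747485 ,  0.18259867]), 'tcp_rot': array([[ 9.20736387e-01,  3.90184974e-01, -4.36505742e-04],
       [ 3.90185089e-01, -9.20734596e-01,  1.84388509e-03],
       [ 3.17550320e-04, -1.86805013e-03, -9.99998205e-01]]), 'force': array([-0.77290367,  0.35532532, -0.0863926 ]), 'moment': array([ 0.04577661, -0.0172417 , -0.03674161]), 'opening': 1.0043342094106091}
{'intrinsics': array([[332.35704631,   0.        , 282.65183977],
       [  0.        , 332.35704631, 207.89306692],
       [  0.        ,   0.        ,   1.        ]]), 'k1': -0.053590245852195545, 'mount': array([[ 4.39060086e-04, -9.57246906e-01, -2.89271788e-01,
         7.89484639e-02],
       [ 9.99999569e-01,  1.83623004e-04,  9.10172905e-04,
        -2.41683187e-04],
       [-8.18143243e-04, -2.89272063e-01,  9.57246574e-01,
        -2.02050973e-01],
       [ 0.00000000e+00,  0.00000000e+00,  0.00000000e+00,
         1.00000000e+00]])}
```

View pics/top0.png

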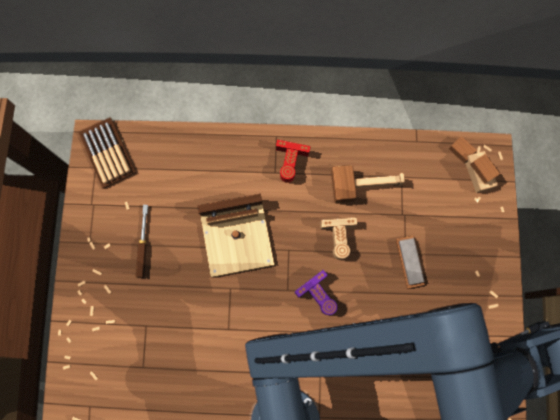

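View pics/side0.png

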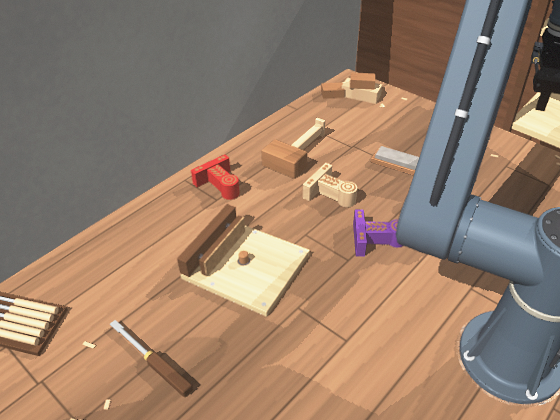

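The top view shows the jig at about (237,240) with its fence towards the top edge. The dog is at (236,235) and the pale corbel at (340,237), its back plate pointing up. The mallet head is at (343,183), the stone at (411,262) and the gouge at (143,240). The side view agrees, with the purple and red look-alikes at (375,232) and (217,175).

```bash
python3 - <<'E'
from h import *
im=cv2.imread("pics/top0.png")
hsv=cv2.cvtColor(im,cv2.COLOR_BGR2HSV)
for n,uv in dict(cor=(341,239),base=(255,255),bench=(300,240)).items(): print(n,hsv[uv[1],uv[0]])
m=cv2.inRange(hsv,(8,40,165),(32,150,255))
for n,(x0,x1,y0,y1),z in(("corbel",(312,368,208,266),.048),("base",(190,285,185,285),.018)):
    q=np.zeros_like(m);q[y0:y1,x0:x1]=m[y0:y1,x0:x1]
    c=max(cv2.findContours(q,cv2.RETR_EXTERNAL,2)[0],key=cv2.contourArea)
    box=cv2.boxPoints(cv2.minAreaRect(c));print(n,cv2.contourArea(c),box.round(1).tolist(),'\n',onz("top",box,z).round(3).tolist())
    print(cv2.approxPolyDP(c,3,True)[:,0].tolist())
for n,uv,z in(("corb back l",(322,221),.048),("r",(357,221),.048),("scroll",(342,250),.048),("dog",(236,234),.035),("mallet head bl",(333,204),.0),("mallet br",(357,203),0),("stone tl",(399,239),.028),("bench",(300,240),0)):
    print(n,onz("top",uv,z).round(3))
E
```

```text
cor [ 15 114 222]
base [ 20  90 237]
bench [ 12 140 149]
corbel 680.5 [[321.0, 216.0], [367.0, 216.0], [367.0, 257.0], [321.0, 257.0]] 
 [[0.627, -0.092, 0.048], [0.632, -0.236, 0.048], [0.503, -0.236, 0.048], [0.498, -0.094, 0.048]]
[[366, 217], [321, 220], [321, 226], [334, 227], [336, 256], [344, 257], [349, 252], [344, 225], [358, 220], [367, 224]]
base 2988.0 [[198.6999969482422, 217.39999389648438], [262.1000061035156, 205.10000610351562], [273.6000061035156, 264.0], [210.1999969482422, 276.29998779296875]] 
 [[0.615, 0.293, 0.018], [0.662, 0.093, 0.018], [0.475, 0.05, 0.018], [0.43, 0.246, 0.018]]
[[201, 217], [211, 276], [273, 264], [263, 219], [218, 227], [208, 225], [206, 217]]
corb back l [[ 0.611 -0.095  0.048]]
r [[ 0.615 -0.205  0.048]]
scroll [[ 0.522 -0.159  0.048]]
dog [[0.563 0.171 0.035]]
mallet head bl [[ 0.678 -0.135  0.   ]]
mallet br [[ 0.685 -0.213  0.   ]]
stone tl [[ 0.566 -0.341  0.028]]
bench [[ 0.557 -0.031  0.   ]]
```

>>> play_rows(plan=[[[0.5,0.77,0.1,0,0,-0.028,-1],[0.5,0.77,0.1,0,0,-0.028,-1],[0.5,0.77,0.1,0,0,0,-1],[0.5,0.77,0,0,0,0,-1],[0.5,0.77,0,0,0,0,-1],[0.5,0.77,0,0,0,0,-1],[0.5,0.77,0,0,0,0,-1],[0.5,0.77,0,0,0,0,-1],[0.5,0.77,0,0,0,0,-1],[0.5,0.77,0,0,0,0,-1],[0.5,0.77,0,0,0,0,-1],[0,0,0,0,0,0,-1]]])

```text
time_s: 1.3
position: [0.5208, -0.147, 0.1982]
tcp_rot: [[0.973, 0.229, 0.001], [0.229, -0.973, 0.002], [0.001, -0.002, -1.0]]
force: [-0.9, -0.6, 0.1]
opening: 0.028
```

```bash
python3 - <<'E'
from h import *
import pickle
st,im=snap("wrist","w1.png");pickle.dump(st,open("w1.pkl","wb"));print(st["position"],st["tcp_rot"].round(3).tolist(),st["time_s"],st["opening"],abs(st["qvel"]).max())
E
```

```text
[ 0.52079771 -0.1469886   0.19815172] [[0.973, 0.229, 0.001], [0.229, -0.973, 0.002], [0.001, -0.002, -1.0]] 1.3 0.02821155798466274 4.5818106293444085
```

View pics/w1.png

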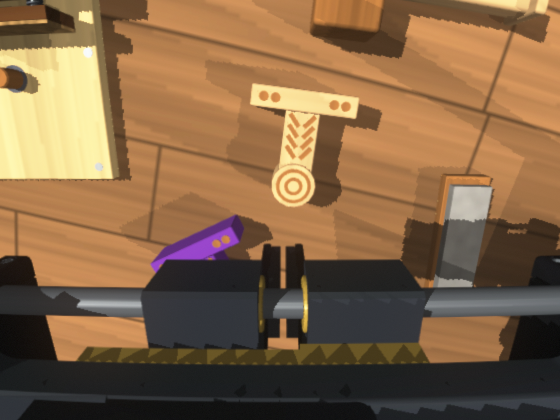

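The corbel is clear here: back plate corners at about (252,84) and (358,98), scroll centre at (293,186). The dog shows at (12,80) on the jig.

```bash
python3 - <<'E'
from h import *
import pickle
st=pickle.load(open("w1.pkl","rb"));im=cv2.imread("pics/w1.png");hsv=cv2.cvtColor(im,cv2.COLOR_BGR2HSV)
m=cv2.inRange(hsv,(8,30,190),(35,150,255))
def reg(x0,x1,y0,y1):
    q=np.zeros_like(m);q[y0:y1,x0:x1]=m[y0:y1,x0:x1];return max(cv2.findContours(cv2.morphologyEx(q,cv2.MORPH_CLOSE,np.ones((9,9))),cv2.RETR_EXTERNAL,2)[0],key=cv2.contourArea)
c=reg(240,370,75,215)
p=cv2.approxPolyDP(c,4,True)[:,0];print(p.tolist())
W=onz("wrist",c[:,0],.048,st)[:,:2]
cc,r=cv2.minEnclosingCircle((W[c[:,0,1]>165]*1000).astype(np.float32));print("scroll",cc,r)
print("poly mm",(onz("wrist",p,.048,st)*1000).round(0)[:,:2].tolist())
Wp=W[c[:,0,1]<116]; b=cv2.minAreaRect((Wp*1000).astype(np.float32));print("plate",b)
print("dog", onz("wrist",[(12,80)],.035,st))
E
```

```text
[[252, 83], [250, 104], [285, 109], [280, 160], [271, 188], [265, 189], [285, 206], [318, 212], [309, 208], [318, 117], [344, 116], [343, 146], [369, 153], [369, 129], [351, 127], [357, 105], [369, 105], [369, 89], [321, 75], [308, 75], [319, 82], [318, 91]]
scroll (516.5711059570312, -163.3127899169922) 34.274784088134766
poly mm [[614.0, -93.0], [594.0, -95.0], [597.0, -131.0], [545.0, -138.0], [513.0, -136.0], [511.0, -130.0], [497.0, -155.0], [499.0, -193.0], [501.0, -182.0], [597.0, -166.0], [605.0, -192.0], [575.0, -199.0], [574.0, -228.0], [598.0, -221.0], [596.0, -202.0], [618.0, -202.0], [621.0, -214.0], [636.0, -209.0], [638.0, -159.0], [635.0, -146.0], [631.0, -158.0], [622.0, -160.0]]
plate ((617.793212890625, -153.24090576171875), (38.512962341308594, 121.15362548828125), 4.962108612060547)
dog [[0.56324839 0.1622955  0.035     ]]
```

>>> play_rows(plan=[[[0.1,0.9,0,0,0,0,-1],[0.1,0.9,0,0,0,0,-1],[0.1,0.9,0,0,0,0,-1],[0.1,0.9,0,0,0,0,-1],[0,0.9,0,0,0,0,-1],[0,0.9,0,0,0,0,-1],[0,0.6,0,0,0,0,-1],[0,0,0,0,0,0,-1]]])

```text
time_s: 2.15
position: [0.5383, 0.1502, 0.1981]
tcp_rot: [[0.974, 0.226, -0.001], [0.226, -0.974, 0.001], [-0.0, -0.001, -1.0]]
force: [0.4, -0.6, 0.6]
opening: 0.005
```

```bash
python3 - <<'E'
from h import *
import pickle
st,im=snap("wrist","w2.png");pickle.dump(st,open("w2.pkl","wb"));print(st["position"],st["tcp_rot"].round(3).tolist(),st["time_s"],abs(st["qvel"]).max())
E
```

```text
[0.53827547 0.15019208 0.19813971] [[0.974, 0.226, -0.001], [0.226, -0.974, 0.001], [-0.0, -0.001, -1.0]] 2.15 3.5567673600486955
```

View pics/w2.png

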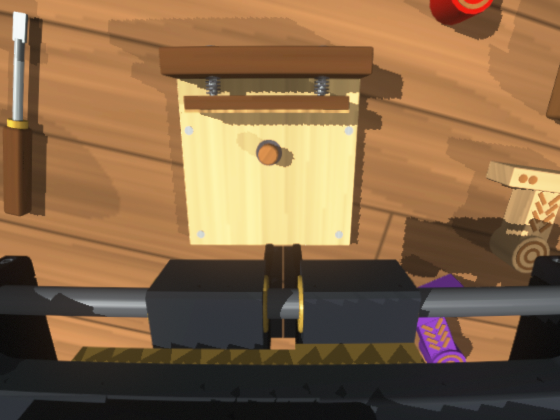

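The jig is clear: front corners at (190,245) and (352,245), dog top at (268,153), front edge of the facing along row 108 from column 185 to 349.

```bash
python3 - <<'E'
from h import *
import pickle
s1=pickle.load(open("w1.pkl","rb"));s2=pickle.load(open("w2.pkl","rb"))
im=cv2.imread("pics/w2.png");hsv=cv2.cvtColor(im,cv2.COLOR_BGR2HSV)
m=cv2.inRange(hsv,(18,30,190),(35,150,255));
# board side edges + front edge by line fit
def fl(P): 
    v=cv2.fitLine(np.array(P,np.float32)*1000,cv2.DIST_HUBER,0,.01,.01).ravel();return v
L=[];R=[];F=[]
for r in range(150,232): 
    x=np.where(m[r,150:400])[0]+150; L.append((x[0],r)); R.append((x[-1],r))
for c in range(200,260):
    y=np.where(m[200:262,c])[0]+200; F.append((c,y[-1]))
for n,P in(("L",L),("R",R),("F",F)):
    v=fl(onz("wrist",P,.018,s2)[:,:2]);print(n,v,np.degrees(np.arctan2(v[1],v[0])))
J=onz("wrist",[(190,245),(352,245)],.018,s2);print("front corners",J.round(4).tolist())
Fc=onz("wrist",[(185,108.5),(349,109)],.066,s2);d=Fc[0]-Fc[1];print("facing",Fc.round(4).tolist(),Fc.mean(0),np.linalg.norm(d),np.degrees(np.arctan2(-d[0],d[1])))
Fe=onz("wrist",[(163,75),(372,76)],.068,s2);d=Fe[0]-Fe[1];print("fence",Fe.round(4).tolist(),Fe.mean(0),np.linalg.norm(d),np.degrees(np.arctan2(-d[0],d[1])))
for z in(.032,.042): print("dog",onz("wrist",[(268,153)],z,s2))
p=onz("wrist",[(252,84),(358,97.5),(250.5,104),(357,118)],.048,s1);b=p[:2].mean(0);d=p[0]-p[1];print("plate",p.round(4).tolist(),np.linalg.norm(d),np.degrees(np.arctan2(-d[0],d[1])),"back",b)
sc=onz("wrist",[(293,186)],.048,s1)[0];d=b-sc;print("scroll",sc,np.linalg.norm(d),np.degrees(np.arctan2(d[1],d[0])), "origin",sc+d*.48)
E
```

```text
L [9.7444916e-01 2.2460827e-01 4.9688290e+02 2.5908234e+02] 12.979844
R [9.7485662e-01 2.2283310e-01 5.4175397e+02 6.6111267e+01] 12.875489
F [ 2.2854470e-01 -9.7353339e-01  4.4243704e+02  1.9333298e+02] -76.78859
front corners [[0.4292, 0.2436, 0.018], [0.4751, 0.0466, 0.018]]
facing [[0.5936, 0.2604, 0.066], [0.629, 0.1051, 0.066]] [0.61126165 0.18277882 0.066     ] 0.15924986261412272 12.84169429467374
fence [[0.6195, 0.2851, 0.068], [0.663, 0.0926, 0.068]] [0.64126423 0.18887317 0.068     ] 0.19730888153818968 12.725068896180082
dog [[0.5647529  0.17288166 0.032     ]]
dog [[0.5661247  0.17274938 0.042     ]]
plate [[0.6134, -0.0935, 0.048], [0.6256, -0.2007, 0.048], [0.5941, -0.096, 0.048], [0.6059, -0.2055, 0.048]] 0.10791147104587479 6.494329800450326 back [ 0.61950237 -0.14707736  0.048     ]
scroll [ 0.52096769 -0.15841323  0.048     ] 0.09918460042165293 6.562709330299271 origin [ 0.56826434 -0.15297201  0.048     ]
```

>>> play_rows(plan=[[[0.27,0.22,-0.5,0,0,0,-1],[0.27,0.22,-0.7,0,0,0,-1],[0,0,-0.8,0,0,0,-1],[0,0,-0.7,0,0,0,-1],[0,0,-0.2,0,0,0,-1],[0,0,-0.1,0,0,0,-1],[0,0,-0.1,0,0,0,-1],[0,0,-0.1,0,0,0,-1],[0,0,-0.1,0,0,0,-1],[0,0,-0.1,0,0,0,-1]]])

```text
time_s: 3.2
position: [0.5666, 0.1702, 0.0291]
tcp_rot: [[0.975, 0.223, 0.002], [0.223, -0.975, 0.0], [0.002, 0.0, -1.0]]
force: [-0.6, 0.2, -0.0]
opening: 0.001
```

>>> play_rows(plan=[[[0,0,-0.1,0,0,0,-1],[0,0,-0.06,0,0,0,-1]]])

```text
time_s: 3.4
position: [0.5657, 0.1702, 0.0201]
tcp_rot: [[0.975, 0.223, -0.0], [0.223, -0.975, -0.0], [-0.0, -0.0, -1.0]]
force: [0.4, -0.1, -0.3]
opening: 0.004
```

```bash
python3 - <<'E'
from h import *
st,im=snap("wrist","w3.png");im2=capture("side")[170:330,150:350]
a=cv2.resize(im2,None,fx=2.6,fy=2.6)[:,:,::-1]; b=im[60:300,130:430,::-1]
h=max(a.shape[0],b.shape[0]);o=np.zeros((h,800,3),np.uint8);o[:a.shape[0],:500]=a[:,:500];o[:b.shape[0],500:]=b
cv2.imwrite("pics/c3.png",o);print(read_state()["force"],read_state()["position"])
E
```

```text
[-0.14769862 -0.19026766 -0.13246679] [0.56545469 0.17009618 0.01994826]
```

View pics/c3.png

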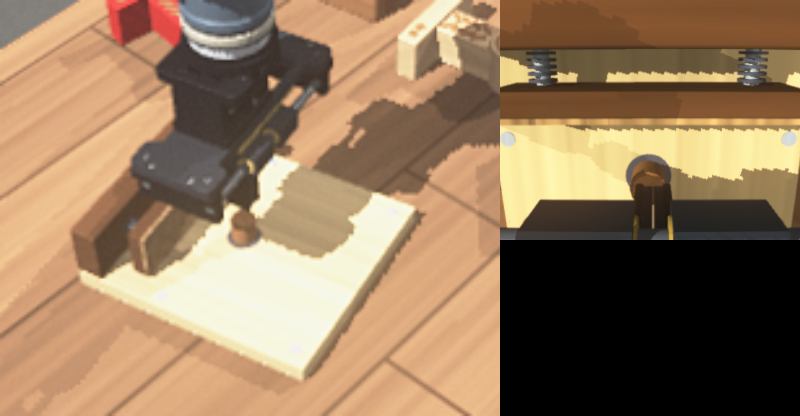

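```bash
python3 - <<'E'
from h import *
st=read_state();P=st["position"]
print("TCP wrist",proj("wrist",P,st)-[130,60]+[500,0],"side crop",(proj("side",P)-[150,170])*2.6)
for z in(.018,.032,.042):
    D=np.array([.565,.172,z]);print(z,"dog wrist",proj("wrist",D,st)-[130,60]+[500,0],"side",(proj("side",D)-[150,170])*2.6)
a=cv2.imread("pics/side0.png")[235:280,220:265];b=capture("side")[235:280,220:265,::-1]
cv2.imwrite("pics/c4.png",cv2.resize(np.hstack([a,b]),None,fx=8,fy=8,interpolation=2))
E
```

```text
TCP wrist [[652.52784782 174.20617562]] side crop [[243.98718154 232.96190953]]
0.018 dog wrist [[649.54533843 173.14671902]] side [[242.95548993 235.97446266]]
0.032 dog wrist [[649.35760405 181.38260252]] side [[242.00211589 224.91400988]]
0.042 dog wrist [[649.20795183 187.95310108]] side [[241.31223452 216.90110766]]
```

View pics/c4.png

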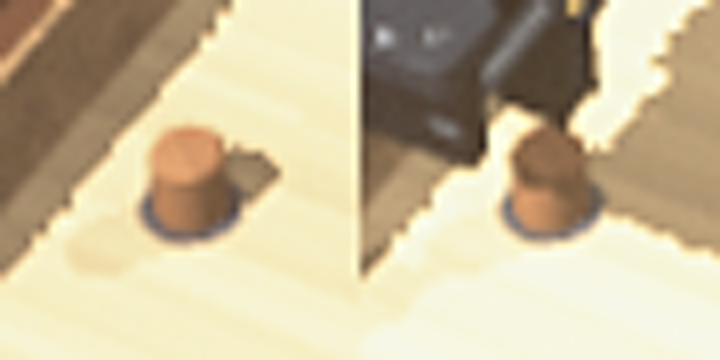

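The dog has not moved. The fingertips look higher than the TCP reading suggests, so I'll go on down in small steps and watch the force.

>>> play_rows(plan=[[[0,0,-0.06,0,0,0,-1],[0,0,0,0,0,0,-1]]])

```text
time_s: 3.75
position: [0.5657, 0.17, 0.0172]
tcp_rot: [[0.975, 0.223, -0.0], [0.223, -0.975, -0.0], [-0.0, -0.0, -1.0]]
force: [-0.3, -0.1, 0.5]
opening: -0.001
```

>>> play_rows(plan=[[[0,0,-0.06,0,0,0,-1],[0,0,0,0,0,0,-1]]])

```text
time_s: 3.95
position: [0.5656, 0.17, 0.0141]
tcp_rot: [[0.975, 0.223, -0.001], [0.223, -0.975, -0.0], [-0.001, -0.0, -1.0]]
force: [0.1, -0.9, 0.2]
opening: 0.008
```

```bash
python3 - <<'E'
from h import *
st,im=snap("wrist","w5.png")
a=cv2.imread("pics/side0.png")[225:280,205:265];b=capture("side")[225:280,205:265,::-1];c=im[150:260,220:340,::-1]
cv2.imwrite("pics/c5.png",np.hstack([cv2.resize(x,(260,240),interpolation=2) for x in(a,b,c)]));print(st["position"],st["force"],st["time_s"])
E
```

```text
[0.56560162 0.17003798 0.0141323 ] [ 0.08181129 -0.89809414  0.21427064] 3.95
```

View pics/c5.png

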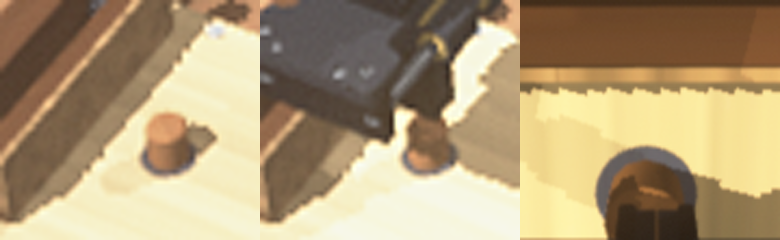

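>>> play_rows(plan=[[[0,0,-0.06,0,0,0,-1],[0,0,0,0,0,0,-1]]])

```text
time_s: 4.25
position: [0.5656, 0.17, 0.0111]
tcp_rot: [[0.975, 0.223, -0.001], [0.223, -0.975, -0.0], [-0.001, -0.0, -1.0]]
force: [-0.1, 0.1, -0.2]
opening: 0.002
```

>>> play_rows(plan=[[[0,0,-0.06,0,0,0,-1],[0,0,0,0,0,0,-1]]])

```text
time_s: 4.45
position: [0.5655, 0.17, 0.008]
tcp_rot: [[0.975, 0.223, -0.001], [0.223, -0.975, -0.0], [-0.001, -0.0, -1.0]]
force: [-0.5, 0.1, -0.9]
opening: 0.006
```

>>> play_rows(plan=[[[0,0,-0.06,0,0,0,-1]]])

```text
time_s: 4.55
position: [0.5662, 0.1701, 0.0056]
tcp_rot: [[0.975, 0.223, 0.001], [0.223, -0.975, 0.0], [0.001, 0.0, -1.0]]
force: [0.2, -0.5, -1.1]
opening: 0.003
```

>>> play_rows(plan=[[[0,0,-0.06,0,0,0,-1]]])

```text
time_s: 4.65
position: [0.566, 0.1701, 0.0024]
tcp_rot: [[0.975, 0.223, 0.0], [0.223, -0.975, 0.0], [0.0, 0.0, -1.0]]
force: [-0.5, -0.4, 6.3]
opening: -0.0
```

>>> play_rows(plan=[[[0,0,-0.06,0,0,0,-1]]])

```text
time_s: 4.75
position: [0.5661, 0.1701, -0.0001]
tcp_rot: [[0.975, 0.223, 0.0], [0.223, -0.975, -0.0], [0.0, 0.0, -1.0]]
force: [-2.0, -0.4, 7.5]
opening: 0.005
```

>>> play_rows(plan=[[[0,0,-0.06,0,0,0,-1]]])

```text
time_s: 4.85
position: [0.5661, 0.1701, -0.0029]
tcp_rot: [[0.975, 0.223, 0.0], [0.223, -0.975, 0.0], [0.0, 0.0, -1.0]]
force: [-1.1, -0.4, 7.0]
opening: 0.004
```

>>> play_rows(plan=[[[0,0,-0.06,0,0,0,-1],[0,0,-0.06,0,0,0,-1]]])

```text
time_s: 5.05
position: [0.566, 0.1701, -0.0088]
tcp_rot: [[0.975, 0.223, 0.0], [0.223, -0.975, -0.0], [0.0, 0.0, -1.0]]
force: [-0.9, 0.5, 7.1]
opening: 0.009
```

>>> play_rows(plan=[[[0,0,-0.06,0,0,0,-1]]])

```text
time_s: 5.15
position: [0.5661, 0.1701, -0.0118]
tcp_rot: [[0.975, 0.223, 0.001], [0.223, -0.975, 0.0], [0.001, 0.0, -1.0]]
force: [-1.7, -1.1, 6.7]
opening: 0.005
```

>>> play_rows(plan=[[[0,0,-0.04,0,0,0,-1]]])

```text
time_s: 5.25
position: [0.566, 0.1701, -0.0139]
tcp_rot: [[0.975, 0.223, 0.0], [0.223, -0.975, 0.0], [0.0, 0.0, -1.0]]
force: [-1.0, -0.1, 6.2]
opening: 0.005
```

>>> play_rows(plan=[[[0,0,-0.03,0,0,0,-1]]])

```text
time_s: 5.35
position: [0.566, 0.1701, -0.0153]
tcp_rot: [[0.975, 0.223, 0.0], [0.223, -0.975, 0.0], [0.0, 0.0, -1.0]]
force: [-1.1, -0.4, 6.7]
opening: 0.007
```

>>> play_rows(plan=[[[0,0,-0.03,0,0,0,-1]]])

```text
time_s: 5.45
position: [0.566, 0.1701, -0.0168]
tcp_rot: [[0.975, 0.223, 0.0], [0.223, -0.975, -0.0], [0.0, 0.0, -1.0]]
force: [-1.0, -0.2, 5.9]
opening: 0.003
```

>>> play_rows(plan=[[[0,0,-0.03,0,0,0,-1]]])

```text
time_s: 5.55
position: [0.566, 0.1701, -0.0183]
tcp_rot: [[0.975, 0.223, 0.0], [0.223, -0.975, -0.0], [0.0, 0.0, -1.0]]
force: [-1.1, -0.5, 6.3]
opening: 0.008
```

>>> play_rows(plan=[[[0,0,-0.02,0,0,0,-1]]])

```text
time_s: 5.65
position: [0.566, 0.1701, -0.0193]
tcp_rot: [[0.975, 0.223, 0.0], [0.223, -0.975, 0.0], [0.0, 0.0, -1.0]]
force: [-0.3, -0.5, 7.0]
opening: 0.0
```

>>> play_rows(plan=[[[0,0,-0.03,0,0,0,-1]]])

```text
time_s: 5.75
position: [0.5661, 0.1701, -0.0207]
tcp_rot: [[0.975, 0.223, 0.001], [0.223, -0.975, -0.0], [0.001, 0.0, -1.0]]
force: [-2.2, -0.6, 20.4]
opening: 0.006
```

>>> play_rows(plan=[[[0,0,-0.02,0,0,0,-1]]])

```text
time_s: 5.85
position: [0.5661, 0.1701, -0.0207]
tcp_rot: [[0.975, 0.223, 0.0], [0.223, -0.975, -0.0], [0.0, 0.0, -1.0]]
force: [-3.9, -0.0, 20.2]
opening: 0.006
```

>>> play_rows(plan=[[[0,0,-0.02,0,0,0,-1]]])

```text
time_s: 5.95
position: [0.5661, 0.1701, -0.0208]
tcp_rot: [[0.975, 0.223, 0.001], [0.223, -0.975, -0.0], [0.001, 0.0, -1.0]]
force: [-6.5, -1.3, 27.5]
opening: 0.004
```

The dog hit a hard stop, with force rising from 7 to over 20 N at TCP z = -0.021. It is fully down, and the real fingertip sits about 39 mm short of the reported TCP. I'll lift, open, and go over the corbel.

>>> play_rows(plan=[[[0,0,0.2,0,0,0,-1],[0,0,0.9,0,0,0,-1],[0,0,0.9,0,0,0,-1],[0,-0.9,0.2,0,0,-0.018,0],[0,-0.9,0,0,0,-0.018,1],[0,-0.9,0,0,0,0,1],[0,-0.9,0,0,0,0,1],[0,-0.9,0,0,0,0,1],[0,-0.9,0,0,0,0,1],[0,-0.9,0,0,0,0,1],[0.06,-0.16,0,0,0,0,1],[0,0,0,0,0,0,1]]])

```text
time_s: 7.15
position: [0.5693, -0.1548, 0.0863]
tcp_rot: [[0.994, 0.108, 0.001], [0.108, -0.994, -0.0], [0.001, 0.0, -1.0]]
force: [1.3, 0.1, -0.2]
opening: 0.74
```

```bash
python3 - <<'E'
from h import *
import pickle, rig
print([k for k in dir(rig) if not k.startswith("_")],getattr(rig,"grasp_offset",None))
st,im=snap("wrist","w6.png");pickle.dump(st,open("w6.pkl","wb"));s2,b=snap("side","s6.png")
x=cv2.resize(b[80:230,220:420],(533,400),interpolation=2)[:,:,::-1];o=np.zeros((420,560+240,3),np.uint8);o[:,:560][:420]=0
t=cv2.resize(capture("side")[80:260,240:420],(400,400),interpolation=2)[:,:,::-1];w=cv2.resize(im,(400,300))[:,:,::-1]
o=np.zeros((400,800,3),np.uint8);o[:,:400]=t;o[:300,400:]=w;cv2.imwrite("pics/c6.png",o)
print(st["position"],st["tcp_rot"].round(3).tolist(),st["opening"],st["time_s"],st["force"])
P=st["position"];R=st["tcp_rot"]
f=lambda X:((proj("side",X)-[240,80])*400/180).round(0).tolist()
for h in(0,.0387,.058,.07,.109): print(h,[f(P+R@np.array([0,y,-h]))[0] for y in(-.095,-.058,-.0435,0,.0435,.058,.095)])
E
```

```text
['PlanningError', 'camera_params', 'capture', 'grasp_offset', 'hand_in', 'read_state'] 0.0187
[ 0.56925362 -0.15475507  0.08629697] [[0.994, 0.108, 0.001], [0.108, -0.994, -0.0], [0.001, 0.0, -1.0]] 0.7397930852182396 7.15 [ 1.32821268  0.14859383 -0.2319647 ]
0 [[159.0, 240.0], [178.0, 223.0], [185.0, 216.0], [205.0, 196.0], [225.0, 177.0], [231.0, 171.0], [247.0, 155.0]]
0.0387 [[160.0, 212.0], [179.0, 194.0], [186.0, 188.0], [207.0, 168.0], [227.0, 149.0], [233.0, 143.0], [249.0, 128.0]]
0.058 [[161.0, 198.0], [180.0, 180.0], [187.0, 173.0], [208.0, 154.0], [228.0, 135.0], [235.0, 129.0], [251.0, 114.0]]
0.07 [[161.0, 188.0], [180.0, 171.0], [187.0, 164.0], [209.0, 145.0], [229.0, 126.0], [235.0, 120.0], [252.0, 105.0]]
0.109 [[162.0, 158.0], [182.0, 140.0], [189.0, 134.0], [211.0, 114.0], [231.0, 96.0], [238.0, 90.0], [254.0, 75.0]]
```

View pics/c6.png

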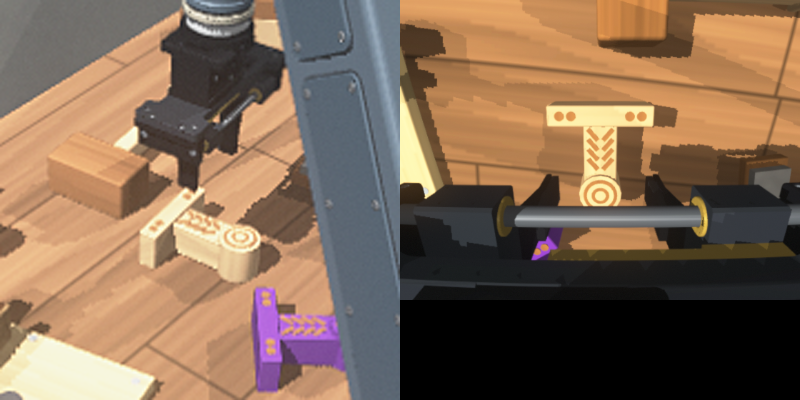

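The side view shows the fingertips above the corbel at crop (187,190). That matches a tip 39 mm above the reported TCP, on a body of the stated shape. The wrist crop shows the corbel centred between the open fingers, so I'll descend and grip.

>>> play_rows(plan=[[[0,0,-0.8,0,0,0.002,1],[0,0,-0.7,0,0,0,1],[0,0,-0.5,0,0,0,1],[0,0,-0.25,0,0,0,1],[0,0,-0.1,0,0,0,1],[0,0,0,0,0,0,1]]])

```text
time_s: 7.9
position: [0.569, -0.1521, -0.031]
tcp_rot: [[0.993, 0.119, -0.0], [0.119, -0.993, 0.0], [-0.0, -0.0, -1.0]]
force: [-0.5, 0.0, 0.2]
opening: 0.999
```

>>> play_rows(plan=[[[0,0,0,0,0,0,-1],[0,0,0,0,0,0,-1],[0,0,0,0,0,0,-1],[0,0,0,0,0,0,-1],[0,0,0,0,0,0,-1],[0,0,0,0,0,0,-1],[0,0,0,0,0,0,-1],[0,0,0,0,0,0,-1]]])

```text
time_s: 8.7
position: [0.5688, -0.153, -0.0311]
tcp_rot: [[0.993, 0.118, -0.0], [0.118, -0.993, 0.0], [-0.0, -0.0, -1.0]]
force: [0.2, 0.5, 0.7]
opening: 0.408
```

>>> play_rows(plan=[[[0,0,0.5,0,0,0,-1],[0,0,0.7,0,0,0,-1],[-0.1,0.3,0.2,0,0,0,-1],[-0.1,0.7,0,0,0,0.017,-1],[-0.1,0.8,0,0,0,0.017,-1],[-0.1,0.8,0,0,0,0,-1],[-0.1,0.8,0,0,0,0,-1],[-0.1,0.8,0,0,0,0,-1],[0,0.8,0,0,0,0,-1],[0,0.8,0,0,0,0,-1],[0,0.5,0,0,0,0,-1],[0,0.07,0,0,0,0,-1]]])

```text
time_s: 9.9
position: [0.5364, 0.1693, 0.0379]
tcp_rot: [[0.974, 0.227, -0.003], [0.227, -0.974, 0.001], [-0.002, -0.001, -1.0]]
force: [-0.3, -0.8, -2.9]
opening: 0.412
```

```bash
python3 - <<'E'
from h import *
import pickle
st,im=snap("wrist","w7.png");pickle.dump(st,open("w7.pkl","wb"))
print(st["position"],st["tcp_rot"].round(4).tolist(),st["opening"],st["time_s"],st["force"])
E
```

```text
[0.53636061 0.16933331 0.03792331] [[0.9738, 0.2273, -0.0025], [0.2274, -0.9738, 0.0006], [-0.0023, -0.0012, -1.0]] 0.41161203699995386 9.9 [-0.27968151 -0.79912332 -2.91875833]
```

View pics/w7.png

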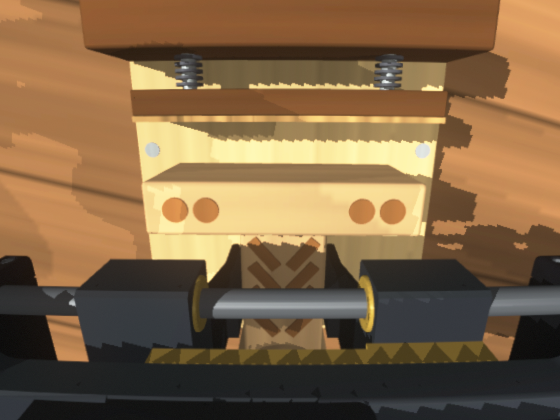

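The view shows the corbel gripped square. Its top back edge runs along row 183 from column 144 to 424, and the cork edge along row 122 from column 132 to 446.

```bash
python3 - <<'E'
from h import *
import pickle
st=pickle.load(open("w7.pkl","rb"));im=cv2.imread("pics/w7.png").astype(int)
g=im.sum(2)
for c in(160,200,250,300,350,400,415): print(c,"corb",175+int(np.argmax(abs(np.diff(g[175:192,c])))),"fac",114+int(np.argmin(np.diff(g[114:130,c]))), end=" | ")
print()
for r in(195,215): d=abs(np.diff(im[r,:,:],axis=0)).sum(1);print(r,"L",130+d[130:165].argmax(),"R",405+d[405:440].argmax())
d=abs(np.diff(im[105],axis=0)).sum(1);print("facing L",115+d[115:150].argmax(),"R",430+d[430:465].argmax())
zt=st["position"][2]+.0311+.048
R=st["tcp_rot"];T=lambda P:((P-st["position"])@R*1000).round(1)
A=onz("wrist",[(144,183),(424,183)],zt,st);print("corbel back tool mm",T(A).tolist(),np.linalg.norm(A[0]-A[1]))
B=onz("wrist",[(132,122),(446,122)],.066,st);print("facing tool mm",T(B).tolist(),np.linalg.norm(B[0]-B[1]),B.mean(0))
ax=np.array([np.cos(np.radians(12.95)),np.sin(np.radians(12.95))]);n=np.array([-ax[1],ax[0]])
for nm,Q in(("corb",A),("fac",B)): print(nm,"along",(Q[:,:2]@ax).round(4),"lat mid",(Q[:,:2]@n).mean().round(4))
print("tcp",st["position"][:2]@ax,st["position"][:2]@n)
E
```

```text
160 corb 181 fac 127 | 200 corb 181 fac 121 | 250 corb 181 fac 121 | 300 corb 182 fac 121 | 350 corb 182 fac 121 | 400 corb 183 fac 122 | 415 corb 175 fac 122 | 
195 L 142 R 424
215 L 144 R 421
facing L 131 R 450
corbel back tool mm [[51.7, -52.9, -79.2], [51.8, 53.9, -79.3]] 0.10675096924704998
facing tool mm [[72.5, -77.4, -28.2], [72.7, 84.1, -28.3]] 0.1615243261828485 [0.60786844 0.18255086 0.066     ]
corb along [0.6124 0.6128] lat mid 0.0444
fac along [0.633  0.6337] lat mid 0.0417
tcp 0.5606665242277994 0.04482771227436305
```

>>> play_rows(plan=[[[0.014,-0.06,-0.3,0,0,0,-1],[0,0,-0.4,0,0,0,-1],[0,0,-0.2,0,0,0,-1],[0,0,-0.05,0,0,0,-1],[0,0,0,0,0,0,-1],[0,0,0,0,0,0,-1]]])

```text
time_s: 10.55
position: [0.54, 0.1623, -0.0081]
tcp_rot: [[0.975, 0.223, 0.001], [0.223, -0.975, 0.0], [0.001, 0.0, -1.0]]
force: [0.4, -0.8, -3.7]
opening: 0.414
```

>>> play_rows(plan=[[[0,0,-0.02,0,0,0,-1],[0,0,0,0,0,0,-1]]])

```text
time_s: 10.75
position: [0.54, 0.1626, -0.009]
tcp_rot: [[0.975, 0.223, 0.001], [0.223, -0.975, 0.0], [0.001, 0.0, -1.0]]
force: [0.5, -1.3, -3.3]
opening: 0.41
```

```bash
cat > m.py <<'E'
from h import *
import sys
st,im=snap("wrist",sys.argv[1]+".png");im=im.astype(int)
print(st["position"],st["time_s"],abs(st["qvel"]).max(),st["force"].round(1),st["opening"])
R=st["tcp_rot"];T=lambda P:((P-st["position"])@R*1000).round(1)
zt=st["position"][2]+.0311+.048
r0=proj("wrist",st["position"]+R@np.array([.041,0,0])+[0,0,zt-st["position"][2]],st)[0]
r=int(round(r0[1]));d=abs(np.diff(im[r-4:r+5].sum(0),axis=0)).sum(1);x0=int(r0[0])
L=x0-160+d[x0-160:x0-110].argmax()+.5;Rr=x0+110+d[x0+110:x0+165].argmax()+.5
print("plate row",r,"L",L,"R",Rr,T(onz("wrist",[(L,r),(Rr,r)],zt,st))[:,1])
o=im.astype(np.uint8)[:,:,::-1].copy();cv2.line(o,(int(L),r),(int(Rr),r),(255,0,0),1);cv2.imwrite("pics/"+sys.argv[1]+"m.png",o)
E
python3 m.py w8
```

```text
[ 0.53996231  0.16257316 -0.00902599] 10.75 0.12825638784527993 [ 0.5 -1.3 -3.3] 0.4104692773642201
plate row 210 L 161.5 R 405.5 [-47.2  48. ]
```

View pics/w8m.png

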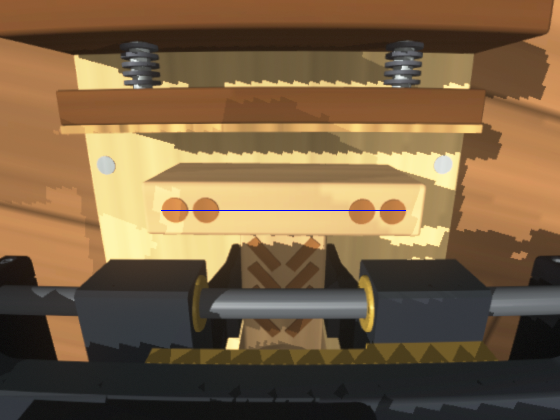

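The picture shows the facing's middle at column 271.5 and the corbel's at 285. The corbel has to shift about 5 mm along +y of the jig, since w7 was taken before the arm had settled.

>>> play_rows(plan=[[[-0.022,0.098,0,0,0,0,-1],[0,0,-0.05,0,0,0,-1],[0,0,0,0,0,0,-1],[0,0,0,0,0,0,-1]]])

```text
time_s: 11.2
position: [0.5383, 0.1676, -0.0122]
tcp_rot: [[0.975, 0.223, -0.0], [0.223, -0.975, -0.0], [-0.0, -0.0, -1.0]]
force: [-0.3, -0.2, -3.2]
opening: 0.412
```

>>> play_rows(plan=[[[0,0,-0.02,0,0,0,-1],[0,0,0,0,0,0,-1]]])

```text
time_s: 11.4
position: [0.5386, 0.1674, -0.013]
tcp_rot: [[0.975, 0.223, 0.0], [0.223, -0.975, 0.0], [0.0, -0.0, -1.0]]
force: [-0.3, 0.5, -1.8]
opening: 0.409
```

>>> play_rows(plan=[[[0,0,-0.02,0,0,0,-1],[0,0,0,0,0,0,-1]]])

```text
time_s: 11.6
position: [0.5386, 0.1675, -0.0131]
tcp_rot: [[0.975, 0.223, 0.0], [0.223, -0.975, 0.0], [0.0, 0.0, -1.0]]
force: [-1.8, -0.2, 4.7]
opening: 0.409
```

>>> play_rows(plan=[[[0,0,0.01,0,0,0,-1],[0.1,0.023,0,0,0,0,-1],[0.1,0.023,0,0,0,0,-1],[0.08,0.018,0,0,0,0,-1],[0.04,0.009,0,0,0,0,-1],[0,0,0,0,0,0,-1],[0,0,0,0,0,0,-1]]])

```text
time_s: 12.3
position: [0.5521, 0.1708, -0.0131]
tcp_rot: [[0.975, 0.223, -0.004], [0.223, -0.975, -0.001], [-0.005, -0.0, -1.0]]
force: [-5.2, -2.0, 6.8]
opening: 0.416
```

>>> play_rows(plan=[[[0.02,0.0045,0,0,0,0,-1],[0,0,0,0,0,0,-1]]])

```text
time_s: 12.5
position: [0.5523, 0.1708, -0.0131]
tcp_rot: [[0.975, 0.224, -0.006], [0.223, -0.975, -0.001], [-0.006, -0.0, -1.0]]
force: [-6.3, -1.5, 8.3]
opening: 0.41
```

>>> play_rows(plan=[[[0.02,0.0045,0,0,0,0,-1],[0,0,0,0,0,0,-1]]])

```text
time_s: 12.7
position: [0.5536, 0.1711, -0.0131]
tcp_rot: [[0.975, 0.223, -0.005], [0.223, -0.975, -0.001], [-0.005, -0.0, -1.0]]
force: [-4.7, -0.8, 7.4]
opening: 0.414
```

>>> play_rows(plan=[[[0.04,0.009,0,0,0,0,-1],[0,0,0,0,0,0,-1]]])

```text
time_s: 12.9
position: [0.5562, 0.1717, -0.0131]
tcp_rot: [[0.975, 0.223, -0.004], [0.223, -0.975, -0.001], [-0.005, -0.0, -1.0]]
force: [-4.5, -1.2, 6.7]
opening: 0.414
```

>>> play_rows(plan=[[[0,0,0.01,0,0,0,-1],[0,0,0,0,0,0,-1]]])

```text
time_s: 13.1
position: [0.5573, 0.1719, -0.0131]
tcp_rot: [[0.975, 0.223, -0.002], [0.223, -0.975, -0.0], [-0.002, -0.0, -1.0]]
force: [-3.1, -1.0, 2.7]
opening: 0.409
```

>>> play_rows(plan=[[[0,0,0.01,0,0,0,-1],[0,0,0,0,0,0,-1]]])

```text
time_s: 13.3
position: [0.558, 0.172, -0.013]
tcp_rot: [[0.975, 0.223, -0.001], [0.223, -0.975, -0.0], [-0.001, -0.0, -1.0]]
force: [-2.6, 0.3, -2.0]
opening: 0.41
```

>>> play_rows(plan=[[[0.02,0.0045,0,0,0,0,-1],[0.02,0.0045,0,0,0,0,-1],[0,0,0,0,0,0,-1],[0,0,0,0,0,0,-1]]])

```text
time_s: 13.7
position: [0.5596, 0.1724, -0.013]
tcp_rot: [[0.975, 0.223, -0.002], [0.223, -0.975, -0.0], [-0.002, -0.0, -1.0]]
force: [-2.9, -0.9, -3.4]
opening: 0.412
```

>>> play_rows(plan=[[[0.02,0.0045,0,0,0,0,-1],[0.02,0.0045,0,0,0,0,-1],[0,0,0,0,0,0,-1],[0,0,0,0,0,0,-1]]])

```text
time_s: 14.1
position: [0.5614, 0.1727, -0.0129]
tcp_rot: [[0.975, 0.223, -0.002], [0.223, -0.975, -0.0], [-0.002, -0.0, -1.0]]
force: [-4.8, -1.0, -4.7]
opening: 0.411
```

>>> play_rows(plan=[[[0.02,0.0045,0,0,0,0,-1],[0.02,0.0045,0,0,0,0,-1],[0,0,0,0,0,0,-1],[0,0,0,0,0,0,-1]]])

```text
time_s: 14.5
position: [0.5626, 0.173, -0.0129]
tcp_rot: [[0.975, 0.224, -0.004], [0.224, -0.975, -0.001], [-0.004, -0.0, -1.0]]
force: [-6.0, -2.6, -3.3]
opening: 0.41
```

>>> play_rows(plan=[[[0.02,0.0045,-0.004,0,0,0,-1],[0.02,0.0045,0,0,0,0,-1],[0.02,0.0045,0,0,0,0,-1],[0,0,0,0,0,0,-1],[0,0,0,0,0,0,-1]]])

```text
time_s: 15.0
position: [0.5646, 0.1734, -0.013]
tcp_rot: [[0.975, 0.224, -0.006], [0.224, -0.975, -0.001], [-0.006, 0.0, -1.0]]
force: [-8.0, -2.7, -1.4]
opening: 0.411
```

>>> play_rows(plan=[[[0.02,0.0045,0,0,0,0,-1],[0.01,0.0022,0,0,0,0,-1],[0,0,0,0,0,0,-1],[0,0,0,0,0,0,-1],[0,0,0,0,0,0,-1]]])

```text
time_s: 15.5
position: [0.5655, 0.1736, -0.013]
tcp_rot: [[0.974, 0.224, -0.007], [0.224, -0.975, -0.002], [-0.007, 0.0, -1.0]]
force: [-8.5, -2.7, -0.8]
opening: 0.412
```

```bash
python3 - <<'E'
from h import *
st,im=snap("wrist","w9.png");s,b=snap("side","s9.png")
o=np.zeros((420,800,3),np.uint8);o[:,:480]=im[:,40:520,::-1];o[:320,480:]=cv2.resize(b[170:330,160:320],(320,320),interpolation=2)[:,:,::-1]
cv2.imwrite("pics/c9.png",o);P=st["position"];R=st["tcp_rot"]
print(P,R.round(4).tolist(),st["force"].round(1),st["time_s"],"along",P[0]*.9745+P[1]*.2241,"lat",-.2241*P[0]+.9745*P[1])
E
```

```text
[ 0.56551635  0.17356436 -0.0130257 ] [[0.9745, 0.2244, -0.0066], [0.2243, -0.9745, -0.0016], [-0.0068, 0.0001, -1.0]] [-8.5 -2.7 -0.8] 15.5 along 0.5899914599845856 lat 0.042406253258568255
```

View pics/c9.png

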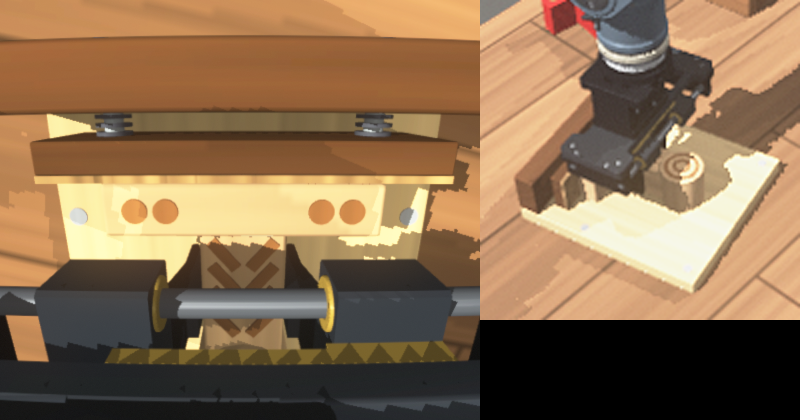

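>>> play_rows(plan=[[[0.02,0.0045,0,0.0005,-0.0022,0,-1],[0.02,0.0045,0,0,0,0,-1],[0,0,0,0,0,0,-1],[0,0,0,0,0,0,-1],[0,0,0,0,0,0,-1]]])

```text
time_s: 16.1
position: [0.5664, 0.1737, -0.0131]
tcp_rot: [[0.974, 0.225, -0.002], [0.225, -0.974, -0.001], [-0.002, 0.0, -1.0]]
force: [-10.3, -3.7, 2.1]
opening: 0.414
```

>>> play_rows(plan=[[[0,0,0.004,0,0,0,-1],[0,0,0,0,0,0,-1],[0,0,0,0,0,0,-1],[0,0,0,0,0,0,-1],[0,0,0,0,0,0,-1],[0,0,0,0,0,0,-1]]])

```text
time_s: 16.7
position: [0.5664, 0.1738, -0.0131]
tcp_rot: [[0.974, 0.225, -0.002], [0.225, -0.974, -0.001], [-0.002, 0.0, -1.0]]
force: [-9.4, -3.8, -1.0]
opening: 0.408
```

```bash
python3 - <<'E'
from h import *
st,im=snap("wrist","w10.png");P=st["position"]
print(P,st["tcp_rot"].round(4).tolist(),st["force"].round(1),st["time_s"],"along",P[0]*.9745+P[1]*.2241)
s8=dict(position=np.array([.53996,.16257,-.00903]),tcp_rot=np.array([[.975,.223,.001],[.223,-.975,0],[.001,0,-1.]]))
ax=np.array([.9745,.2241,0])
for n,s in(("w8",s8),("w10",st)):
    g=cv2.imread("pics/"+n+".png").astype(float)[:,270:300].mean(1);d=np.diff(g.sum(1));i=np.argsort(-abs(d))[:14]
    print(n,[(int(k),int(d[k])) for k in sorted(i)])
    for r in range(110,190,4): pass
    rows=sorted(i); print([(int(k),(onz("wrist",[(285,k+.5)],.066,s)@ax).round(4).tolist()[0]) for k in rows if k<220])
E
```

```text
[ 0.56635813  0.17375676 -0.01305159] [[0.9745, 0.2245, -0.0021], [0.2245, -0.9745, -0.0006], [-0.0022, 0.0001, -1.0]] [-9.4 -3.8 -1. ] 16.7 along 0.5908548918697847
w8 [(50, 98), (81, 94), (82, 88), (85, -121), (86, -170), (122, 113), (123, 126), (131, -97), (151, 84), (152, 92), (162, -119), (163, -132), (181, 75), (182, 93)]
[(50, 0.6612), (81, 0.6507), (82, 0.6504), (85, 0.6494), (86, 0.649), (122, 0.6363), (123, 0.6359), (131, 0.633), (151, 0.6255), (152, 0.6251), (162, 0.6213), (163, 0.6209), (181, 0.6138), (182, 0.6134)]
w10 [(36, -101), (113, 94), (130, -62), (131, -77), (174, 147), (175, 65), (233, -52), (242, -75), (243, -80), (244, -77), (301, 67), (302, 57), (308, -70), (401, -57)]
[(36, 0.6934), (113, 0.668), (130, 0.6621), (131, 0.6617), (174, 0.6459), (175, 0.6455)]
```

The facing's front edge has moved from 0.6361 to 0.6458 along the jig axis, which is 9.7 mm, and the push reads 10.0 N. Now I'll hold.

>>> play_rows(plan=[[[0,0,0,0,0,0,-1],[0,0,0,0,0,0,-1],[0,0,0,0,0,0,-1],[0,0,0,0,0,0,-1],[0,0,0,0,0,0,-1],[0,0,0,0,0,0,-1],[0,0,0,0,0,0,-1],[0,0,0,0,0,0,-1],[0,0,0,0,0,0,-1],[0,0,0,0,0,0,-1],[0,0,0,0,0,0,-1],[0,0,0,0,0,0,-1]]])

```text
time_s: 17.95
position: [0.5664, 0.1738, -0.013]
tcp_rot: [[0.974, 0.225, -0.002], [0.225, -0.974, -0.001], [-0.002, 0.0, -1.0]]
force: [-9.5, -3.5, -0.2]
opening: 0.411
```

>>> play_rows(plan=[[[0,0,0,0,0,0,-1],[0,0,0,0,0,0,-1],[0,0,0,0,0,0,-1],[0,0,0,0,0,0,-1],[0,0,0,0,0,0,-1],[0,0,0,0,0,0,-1],[0,0,0,0,0,0,-1],[0,0,0,0,0,0,-1],[0,0,0,0,0,0,-1],[0,0,0,0,0,0,-1],[0,0,0,0,0,0,-1],[0,0,0,0,0,0,-1]]])

```text
time_s: 19.15
position: [0.5664, 0.1738, -0.0131]
tcp_rot: [[0.974, 0.225, -0.002], [0.225, -0.974, -0.001], [-0.002, 0.0, -1.0]]
force: [-9.0, -3.7, -0.6]
opening: 0.414
```

```bash
python3 - <<'E'
from h import *
s=read_state();print(s["position"],s["force"],s["opening"],s["time_s"])
print(hand_in())
E
```

```text
[ 0.56638348  0.17376955 -0.01305661] [-8.99454869 -3.7303427  -0.55044162] 0.4141993656942482 19.15
the job is handed in; nothing more can be done
None
```

The job is done and handed in at 19.15 s, with the gripper still holding the bracket and pressing it on the fence.

- **Bench dog:** I pushed it down against its steady 7 N friction until it hit a hard stop, where the force rose past 20 N.
- **Bracket:** It lies on the baseboard with its back on the cork. In the wrist picture it sat within about 1 mm of the facing's centre and looked parallel to it. That picture was taken just before the last 1 mm of push.
- **Push:** I held it for about 2.4 s at 9.6–10 N. The wrist camera put the facing 9.7 mm back, and the arm's travel since contact gives 9.9 mm. Part of the force reading is friction on the baseboard.
- **Stone, mallet and gouge:** I did not touch them on purpose, but I took no final picture of them.

**What disagreed:**
- **Fingertips:** They sit about 39 mm short of the reported tool point. My first descents onto the dog therefore met nothing, and I used the measured offset from then on.
- **Centring:** One picture was taken before the arm had settled, which put the bracket about 5 mm off centre. I corrected that before pressing.
- **Tilt:** The tool still leaned about 0.1° at the end.

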